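# Draw the brass bar through the die and rack it

## Task

Turn the draw bench's crank clockwise to pull the brass bar through its die, and stop cranking as soon as you feel the resistance drop away: the bar is then free, but crank on and its tail falls off the short ledge just past the die. Let go of the crank, lift the freed bar up out of the fork and lay it gently lengthwise across both cork rests in the black tray, leaving the other things on the bench alone.

Things in the scene. Friction and masses are not known exactly. Their poses are not given: they have to be found in the camera images.
- crank_axis (a point): Point on the crank's vertical axis, 120 mm above the table, level with the knob's middle; axes are the bench's. The crank stands on the bench's gear box, 185 mm from the bench's origin along its y. Crank arm's top: 100 mm above the table; nothing else on the bench is higher than 84 mm.
- knob_mid (a point): Middle of the crank's upright dark wood knob: 24 mm in diameter, 40 mm high (101 to 141 mm above the table), spins freely on its pin, 55 mm from the crank axis. Turn it clockwise seen from above. With the bar in the die it takes roughly 8 to 13 N at the knob, turning or held; when the bar comes free this drops suddenly to under 3 N.
- crank (a joint): Crank angle, rad: 0 at the start, grows clockwise seen from above (it does not turn the other way). At 0 the knob is on the bench's -x side. Each rad pulls fork and bar 7 mm along the bench's y. The bar comes free at an unknown angle between 9 and 14 rad (the die sits elsewhere inside the housing each time, unseen); the tail falls off the ledge about 1.7 rad later.
- bar_mid (a point): Centre of the square brass bar: 10 x 10 mm, 150 mm long along its y, 0.14 kg. Its T-head sits in the open-topped fork; its tail runs in the housing's slot. On the bench it lies level, centre 65 mm above the table, nothing within 15 mm below it. Once free it lifts straight up; round this point, between housing and fork, there is room for the fingers (20 mm or more to the housing).
- bar_head (a point): Centre of the bar's flat T-head (26 mm wide, 10 mm long, 10 mm high), 70 mm from bar_mid along the bar's +y.
- bar_tail (a point): Middle of the bar's tail end face, 75 mm from bar_mid along the bar's -y.
- tray: Open black plastic tray fixed to the table, 96 mm (x) by 200 mm (y), 24 mm high, walls and floor 4 mm thick; the origin is the centre of its underside. Two cork rests, 12 mm thick, cross it at y = -45 and +45 mm, their tops 22 mm above the table; the bar lies across both, its length along the tray's y, its centre then 27 mm above the table.
- press: The draw bench: grey steel, 86 mm wide (x), 425 mm long (y), fixed; origin on the table under its middle. y is the pulling direction: from the die housing (grey box, 84 mm high, y -190 to -64 mm, 16 mm slot along its roof) to the gear box (y 143 to 227 mm). The fork on its carriage rides between them; the bar lies over the centre line.
- mandrel: Bystander: standing tapered steel ring mandrel, 60 mm foot, 240 mm high, loose; origin under its foot.
- block: Bystander: steel bench block 75 x 75 x 30 mm, loose; origin under its centre.
- jar: Bystander: small amber glass jar, 56 mm in diameter and 60 mm high, loose; origin under its centre.
Mind the look-alikes: they are no part of the job. What is shaped like the tray but blue is not meant.

How it is judged:
By the outcome, as a careful person would: the job done as asked, in the order asked, and still so for the second after the job is handed in, with the robot touching nothing.
It also fails if it takes over 72 s, if anything falls off the work surface, if the arm or the gripper's body presses on something with over 40 N, if the wrist force passes 120 N, or if a joint passes its speed limit or range.

## Robot

A 6-joint arm with a two-finger parallel gripper is mounted at the origin on the work surface. World frame = base frame: x ahead of the robot, y to its left, z up, the work surface at z = 0. Lengths are in m, angles in degrees, forces in N, time in s.
With the tool pointing down it reaches from about 0.4 to 0.825 m from the base axis. Payload 7 kg.
Tool frame: the origin (TCP) lies midway between the tips of the shut fingers; the grasp point (between the pads) lies 19 mm behind it; z points along the fingers, y is the line along which they close (so a half turn about z gives the same grasp; the last joint's range is limited). The gripper opens to 88 mm and grips with 3 to 60 N. Pads are 19 mm wide; open, the fingers measure 130 mm over their backs; the gripper's body (78 mm by 193 mm) begins 47 mm behind the grasp point.
Start: joints at [81.824, 20.546, 0.682, 0, -70.136, -16.507], TCP at [0.282, 0.613, 0.227] pointing down, gripper open.
Joint ranges: [-176.03, 176.03], [-82.01, 121.73], [-58.28, 71.71], [-173.87, 95.51], [-174.79, -0.11], [-173.66, 173.66]. Speed limits (degrees/s): [136.94, 136.94, 172.46, 180, 180, 180].

## Interface

Orientations are given as [roll, pitch, yaw] about the fixed x, y, z axes, in that order (R = Rz(yaw) Ry(pitch) Rx(roll)).
In Python, from plant import ctrl gives the robot as it stands.
- The arm moves only by the tool step_arm, never from a script. Its argument "rows" is a list of rows, each a list of 3 entries, a list of its own where there are three numbers: the closure, from 0 (fully open) to 1 (shut), then the shift along the world's x, y, z in mm, then the turn, a rotation vector about the world's x, y, z in rad. A call has exactly 5 rows; each row is the pose to reach, as a shift and turn from the pose commanded when the call began; what a row does not reach only later rows make up. A row lasts 1/12 s, in which the tool goes at most 41.7 mm and 7.16 degrees, less where a joint would pass 70% of its speed; a pose out of reach is approached as far as the arm can. A call with a gripper value outside its range is refused whole. The fingers move at their own pace and stop on an object; the grip force is fixed at half the most. Time passes only in rows, so rows that repeat a pose let the fingers close, or fill a call up. It gives the time, the measured TCP pose, the force, the opening and the grip force at its end, in the units of the state.
- ctrl.get_obs(): the state, without advancing time (a new reading comes with each control period).
- ctrl.snapshot(name): name is "side" or "top"; returns the picture (420x560x3 uint8, red, green, blue); there is no depth.
- ctrl.camera_model(name): a dict with "intrinsics" (3x3 intrinsics, pixels), "distortion" ([k1, k2, p1, p2, k3] as OpenCV has them; the pictures are not rectified), "R" (3x3) and "t" (3): a world point X has camera coordinates R X + t. Camera axes: x right, y down, z forward; pixel columns grow to the right and rows downward; lengths in m; the calibration is good to about 2 mm. A picture is of the moment at which its call begins. camera_model takes no time and is no camera call.
- ctrl.close_job(): hands the job in; it is judged then, once.
The state is a dict: "clock": time; "joint_pos": joint angles; "qvel": joint speeds; "tau": joint torques, N m; "tool_pos": TCP position; "orientation": TCP orientation; "force": force on the tool from outside, world axes, zero at the start; "moment": the same for the moment, N m; "opening": finger opening in m; "gripper_force": force on a finger pad.
Only numpy, scipy, OpenCV 4.12 (cv2) and the standard library are available. Lean on these libraries where they do the work, as an engineer would, in place of code of your own. Each camera call takes 0.05 s, during which the arm holds its last target. There are 200 camera calls.

## Working session

There is one attempt and no reset: what is moved stays moved. The work goes in short steps, Python scripts to look and compute and a tool call to move; the robot and the scene stay as the last step left them, time stands still between calls to the robot, and variables do not carry over. Pictures are saved under pics/ and viewed, at most 10 in all, crops included, and the job is handed in when it is done.

Besides the shell and the picture viewer there is one more tool, called after "Request:" as name([rows], argument=value, ...), one row to a line, values as JSON. step_arm: Moves the arm, as the interface text tells. Its arguments: {"type":"object","properties":{"rows":{"type":"array"}},"required":["rows"]}

```bash
mkdir -p pics
python3 - <<'E'
from plant import ctrl
import cv2
for n in("top","side"):
    cv2.imwrite(f"pics/{n}0.png",ctrl.snapshot(n)[:,:,::-1]); m=ctrl.camera_model(n); print(n,m)
print(ctrl.get_obs())
E
```

```text
top {'intrinsics': array([[450.20014205,   0.        , 273.80345155],
       [  0.        , 450.20014205, 209.64044862],
       [  0.        ,   0.        ,   1.        ]]), 'distortion': array([0.03948859, 0.        , 0.        , 0.        , 0.        ]), 'R': array([[ 0.01887592, -0.99981902,  0.0023735 ],
       [-0.99849231, -0.01897315, -0.05150854],
       [ 0.05154425, -0.00139765, -0.99866973]]), 't': array([-0.05578177,  0.52898122,  1.20092895])}
side {'intrinsics': array([[452.10305165,   0.        , 274.51403086],
       [  0.        , 452.10305165, 206.29262699],
       [  0.        ,   0.        ,   1.        ]]), 'distortion': array([-0.09736105,  0.        ,  0.        ,  0.        ,  0.        ]), 'R': array([[ 0.79182085, -0.61037159,  0.02159317],
       [-0.29117986, -0.40834697, -0.8651399 ],
       [ 0.53687432,  0.67874831, -0.50106556]]), 't': array([-0.42584321,  0.21227142,  0.75924339])}
{'clock': 0.1, 'joint_pos': array([ 8.18246989e+01,  2.05870732e+01,  6.40072469e-01, -1.88489892e-02,
       -7.01354247e+01, -1.65063033e+01]), 'qvel': array([ 0.01210684, -0.03331366,  0.05225027,  0.08833693, -0.04048648,
       -0.08680581]), 'tau': array([-1.47476880e-03, -5.84160948e+01,  2.93753421e+01,  7.01547906e+00,
        1.01672669e-02, -4.71262956e-05]), 'tool_pos': array([0.28170629, 0.61293308, 0.22572376]), 'orientation': array([ 1.79915936e+02, -6.43102445e-03, -2.46880173e+01]), 'force': array([-0.28363605, -0.36641107,  0.13525899]), 'moment': array([-0.05445739, -0.00382998, -0.03810606]), 'gripper_force': 0.0, 'opening': 0.08752641448543952}
```

View pics/top0.png

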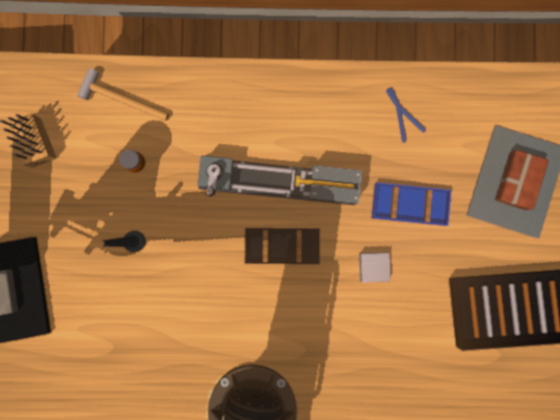

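View pics/side0.png

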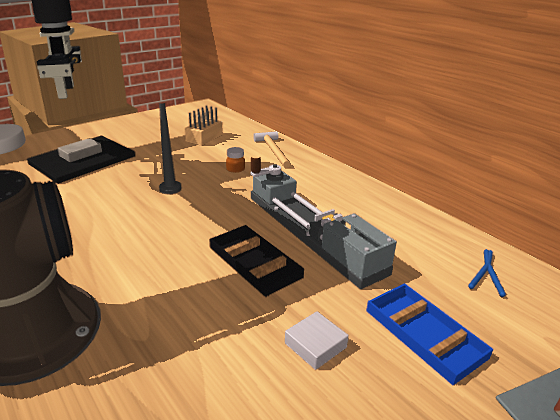

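Top view: bench from (200,172) to (361,187), its gear box on the left with the crank at about (213,172), and brass bar at (328,182). The black tray is at (282,246).
Candidates for the tray: black with 2 corks (282,246), which I choose; blue (411,204), the look-alike; black trays at (15,290) and (510,308), which lack the two corks. Candidates for the knob: dark end of the crank (210,190), or the jar lid (130,160). The mandrel is at (133,241).

```bash
python3 - <<'E'
import cv2,numpy as np
a=cv2.imread("pics/top0.png")[145:270,190:370]; b=cv2.imread("pics/side0.png")[145:295,200:400]
a=cv2.resize(a,None,fx=4.4,fy=4.4,interpolation=cv2.INTER_CUBIC); cv2.imwrite("pics/c1.png",a)
cv2.imwrite("pics/c2.png",cv2.resize(b,None,fx=4,fy=4,interpolation=cv2.INTER_CUBIC))
E
cat > h.py <<'E'
import numpy as np,cv2
from plant import ctrl
def ray(n,uv):
    m=ctrl.camera_model(n); p=cv2.undistortPoints(np.array([[uv]],float),m["intrinsics"],m["distortion"])[0,0]
    return -m["R"].T@m["t"], m["R"].T@np.array([p[0],p[1],1])
def plane(n,uv,z):
    c,d=ray(n,uv); return c+d*(z-c[2])/d[2]
def proj(n,X):
    m=ctrl.camera_model(n); return cv2.projectPoints(np.array(X,float).reshape(-1,3),cv2.Rodrigues(m["R"])[0],m["t"],m["intrinsics"],m["distortion"])[0][:,0]
E
```

```text
(no output)
```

View pics/c1.png

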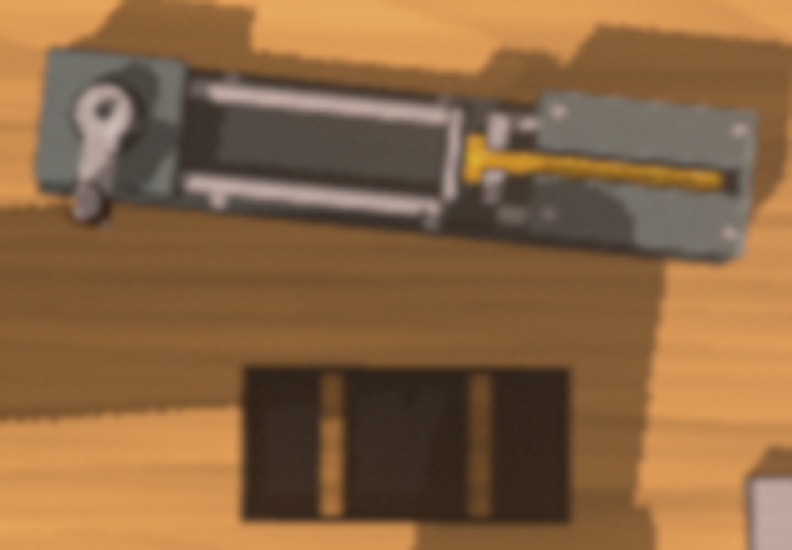

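View pics/c2.png

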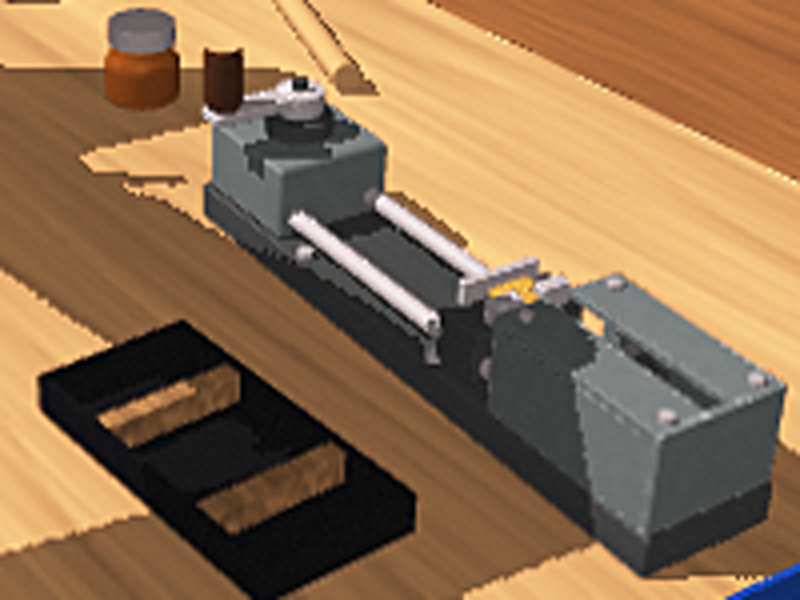

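c1: the crank hub is at about (105,112), knob top (91,206), bar from (470,160) to (722,181), and tray corners (243,367)-(571,521). c2: the dark knob stands at (223,80), and its crank arm goes back to the hub.

Run:
```python
from h import *
T=lambda x,y:(x/4.4+190-.4,y/4.4+145-.4)
S=lambda x,y:(x/4+200-.4,y/4+145-.4)
k=plane("top",T(91,205),.141);print("knob top",k, "proj side",proj("side",[k[0],k[1],.121]),S(223,80))
# triangulate knob mid
c1,d1=ray("top",T(91,206));c2,d2=ray("side",S(223,50))
s=np.linalg.lstsq(np.c_[d1,-d2],c2-c1,rcond=None)[0];print("tri top",c1+d1*s[0],c2+d2*s[1])
hub=plane("top",T(105,111),.108);print("hub",hub)
a=plane("top",T(480,160),.07);b=plane("top",T(722,180.5),.07);print("bar",a,b)
H=[plane("top",T(*p),.084) for p in((543,92),(757,112),(742,260))];print("house",*H)
for v in(b-a,H[1]-H[0],H[2]-H[1]):print(np.degrees(np.arctan2(v[1],v[0])))
Tr=np.array([plane("top",T(*p),.024) for p in((243,367),(569,368),(571,521),(243,521))]);print("tray",Tr,Tr.mean(0))
```

```text
knob top [0.56510056 0.10877573 0.141     ] proj side [[256.81251773 163.73464498]] (255.35, 164.6)
tri top [0.564809   0.10916936 0.13810288] [0.56234693 0.11094353 0.13813216]
hub [0.62171325 0.10685459 0.108     ]
bar [ 0.60235261 -0.10849589  0.07      ] [ 0.59292425 -0.25037426  0.07      ]
house [ 0.64102707 -0.14361281  0.084     ] [ 0.63162018 -0.26768449  0.084     ] [ 0.54552496 -0.25987087  0.084     ]
-93.80193440741525
-94.33576862341717
174.8142930465329
tray [[ 0.4788703   0.03064064  0.024     ]
 [ 0.48201306 -0.16705763  0.024     ]
 [ 0.38975233 -0.16947206  0.024     ]
 [ 0.38601133  0.02854208  0.024     ]] [ 0.43416175 -0.06933674  0.024     ]
```

Request:
step_arm([
  [0.5, [0, 0, 41], [0, 0, -0.12]],
  [0.5, [0, 0, 80], [0, 0, -0.24]],
  [0.5, [20, -33, 85], [0, 0, -0.36]],
  [0.5, [40, -67, 85], [0, 0, -0.48]],
  [0.5, [60, -102, 85], [0, 0, -0.6]],
])

```text
clock: 0.52
tool_pos: [0.342, 0.5107, 0.3117]
orientation: [-180.0, 0.0, -59.3]
force: [0.3, 0.3, -0.5]
opening: 0.0597
gripper_force: 0.0
```

Request:
step_arm([
  [0.5, [19, -33, 0], [0, 0, -0.12]],
  [0.5, [38, -66, 0], [0, 0, -0.24]],
  [0.5, [57, -99, 0], [0, 0, -0.36]],
  [0.5, [76, -132, 0], [0, 0, -0.48]],
  [0.5, [95, -165, 0], [0, 0, -0.6]],
])

```text
clock: 0.93
tool_pos: [0.4372, 0.3444, 0.3114]
orientation: [180.0, -0.0, -93.8]
force: [1.3, 0.3, 1.0]
opening: 0.0443
gripper_force: 0.0
```

Request:
step_arm([
  [0.5, [19, -33, 0], [0, 0, -0.01]],
  [0.5, [38, -66, 0], [0, 0, -0.01]],
  [0.5, [57, -99, 0], [0, 0, -0.01]],
  [0.5, [76, -132, 0], [0, 0, -0.01]],
  [0.5, [95, -165, 0], [0, 0, -0.01]],
])

```text
clock: 1.35
tool_pos: [0.5322, 0.1795, 0.3115]
orientation: [180.0, 0.0, -94.0]
force: [0.9, 0.5, 0.4]
opening: 0.0441
gripper_force: 0.0
```

Request:
step_arm([
  [0.5, [16, -35, -20], [0, 0, 0]],
  [0.5, [32, -71, -50], [0, 0, 0]],
  [0.5, [32, -71, -80], [0, 0, 0]],
  [0.5, [32, -71, -115], [0, 0, 0]],
  [0.5, [32, -71, -130], [0, 0, 0]],
])

```text
clock: 1.77
tool_pos: [0.5615, 0.1082, 0.1765]
orientation: [179.6, -0.1, -94.2]
force: [-1.2, -0.2, -0.9]
opening: 0.0438
gripper_force: 0.0
```

Run:
```python
from h import *
A=ctrl.snapshot("top")[:,:,::-1][130:230,160:310];B=ctrl.snapshot("side")[:,:,::-1][90:210,180:330]
f=lambda a:cv2.resize(a,(400,int(400*a.shape[0]/a.shape[1])),interpolation=cv2.INTER_CUBIC)
A,B=f(A),f(B);h=max(A.shape[0],B.shape[0]);P=lambda a:cv2.copyMakeBorder(a,0,h-a.shape[0],0,0,0)
cv2.imwrite("pics/k1.png",np.hstack([P(A),P(B)]))
o=ctrl.get_obs();print(o)
```

```text
{'clock': 1.8667, 'joint_pos': array([ 3.05222799e+01,  1.33020901e+01, -1.61802238e+01, -5.56969574e-02,
       -6.09160951e+01, -3.45816760e+01]), 'qvel': array([ 0.6790679 , -2.48268543,  4.56717161,  1.59219713, -2.83905364,
       -0.08143339]), 'tau': array([-3.24713672e-01, -4.52010119e+01,  2.60700899e+01,  6.27192870e+00,
        6.81238845e-01,  6.97568132e-03]), 'tool_pos': array([0.56178801, 0.10893309, 0.17790233]), 'orientation': array([179.64445282,  -0.18621594, -94.08606127]), 'force': array([-0.32078615,  0.41911996,  0.23924293]), 'moment': array([ 0.00616125, -0.02586881,  0.00251488]), 'gripper_force': 0.0, 'opening': 0.04387967130897494}
```

View pics/k1.png

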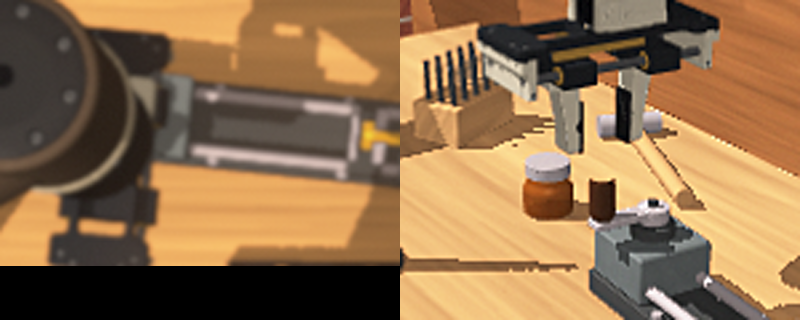

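k1: the fingers at (575,150) and (630,140) straddle the knob at (602,182), above it. Next: lower and close.

Request:
step_arm([
  [0.5, [0, 0, -30], [0, 0, 0]],
  [0.5, [0, 0, -60], [0, 0, 0]],
  [0.5, [0, 0, -72], [0, 0, 0]],
  [0.6, [0, 0, -72], [0, 0, 0]],
  [0.8, [0, 0, -72], [0, 0, 0]],
])

```text
clock: 2.28
tool_pos: [0.5646, 0.1107, 0.1107]
orientation: [-180.0, -0.0, -94.0]
force: [0.2, 0.7, 0.3]
opening: 0.0354
gripper_force: 0.0
```

Request:
step_arm([
  [1, [0, 0, 0], [0, 0, 0]],
  [1, [0, 0, 0], [0, 0, 0]],
  [1, [0, 0, 0], [0, 0, 0]],
  [1, [0, 0, 0], [0, 0, 0]],
  [1, [0, 0, 0], [0, 0, 0]],
])

```text
clock: 2.7
tool_pos: [0.5665, 0.1113, 0.1118]
orientation: [-179.7, 0.1, -94.0]
force: [5.2, 0.4, -1.6]
opening: 0.023
gripper_force: 30.0
```

Gripped. Stiffness is about 2 N/mm and the knob is at about (0.567,0.111). Next I work out the circle.

Run:
```python
import numpy as np
a0=np.radians(175.8)
def P(th): return np.array([3,1])+55*np.array([np.cos(a0-th)-np.cos(a0),np.sin(a0-th)-np.sin(a0)])
prev=np.zeros(2)
for c in range(9):
    r=[np.round(P(c+.2*i)-prev).astype(int).tolist() for i in range(1,6)]; prev=prev+r[-1]; print(c,r)
print(prev)
prev9=prev
for c in range(11):
    r=[np.round(P(9+.5*c+.1*i)-prev).astype(int).tolist() for i in range(1,6)]; prev=prev+r[-1]; print(9.5+.5*c,r)
```

```text
0 [[5, 12], [9, 22], [15, 31], [23, 39], [32, 45]]
1 [[10, 5], [20, 7], [31, 7], [42, 4], [52, 0]]
2 [[9, -6], [17, -14], [23, -23], [27, -33], [29, -44]]
3 [[-1, -11], [-3, -22], [-8, -32], [-14, -41], [-22, -48]]
4 [[-10, -6], [-20, -9], [-31, -11], [-42, -10], [-53, -7]]
5 [[-9, 4], [-18, 11], [-25, 19], [-31, 29], [-34, 40]]
6 [[-1, 10], [0, 21], [3, 32], [8, 42], [15, 50]]
7 [[9, 7], [18, 12], [29, 15], [40, 16], [51, 15]]
8 [[10, -4], [20, -9], [28, -16], [35, -25], [39, -35]]
[109.  16.]
9.5 [[2, -5], [3, -11], [4, -16], [4, -22], [3, -27]]
10.0 [[-1, -6], [-2, -11], [-5, -16], [-7, -21], [-10, -25]]
10.5 [[-4, -4], [-8, -8], [-12, -12], [-17, -15], [-22, -17]]
11.0 [[-5, -2], [-10, -4], [-15, -5], [-21, -5], [-26, -5]]
11.5 [[-6, 1], [-11, 2], [-16, 4], [-21, 6], [-26, 9]]
12.0 [[-5, 3], [-9, 7], [-12, 11], [-16, 15], [-19, 20]]
12.5 [[-2, 5], [-4, 10], [-5, 15], [-6, 21], [-6, 26]]
13.0 [[0, 6], [1, 11], [2, 17], [4, 22], [7, 27]]
13.5 [[3, 4], [6, 9], [10, 13], [14, 16], [18, 19]]
14.0 [[5, 3], [10, 5], [16, 7], [21, 8], [26, 9]]
14.5 [[6, 0], [11, -1], [17, -2], [22, -3], [27, -5]]
```

Request:
step_arm([
  [1, [5, 12, 0], [0, 0, 0]],
  [1, [9, 22, 0], [0, 0, 0]],
  [1, [15, 31, 0], [0, 0, 0]],
  [1, [23, 39, 0], [0, 0, 0]],
  [1, [32, 45, 0], [0, 0, 0]],
])

```text
clock: 3.12
tool_pos: [0.5935, 0.1541, 0.1116]
orientation: [179.8, -0.2, -94.0]
force: [-12.4, -5.6, 14.1]
opening: 0.0229
gripper_force: 30.0
```

Request:
step_arm([
  [1, [10, 5, 0], [0, 0, 0]],
  [1, [20, 7, 0], [0, 0, 0]],
  [1, [31, 7, 0], [0, 0, 0]],
  [1, [42, 4, 0], [0, 0, 0]],
  [1, [52, 0, 0], [0, 0, 0]],
])

```text
clock: 3.53
tool_pos: [0.6462, 0.1558, 0.1116]
orientation: [179.8, 0.0, -94.0]
force: [-14.1, 3.2, 11.0]
opening: 0.0233
gripper_force: 30.0
```

Request:
step_arm([
  [1, [9, -6, 0], [0, 0, 0]],
  [1, [17, -14, 0], [0, 0, 0]],
  [1, [23, -23, 0], [0, 0, 0]],
  [1, [27, -33, 0], [0, 0, 0]],
  [1, [29, -44, 0], [0, 0, 0]],
])

```text
clock: 3.95
tool_pos: [0.6762, 0.1138, 0.1117]
orientation: [180.0, 0.2, -94.0]
force: [-11.2, 11.7, 8.6]
opening: 0.0231
gripper_force: 30.0
```

Request:
step_arm([
  [1, [-1, -11, 0], [0, 0, 0]],
  [1, [-3, -22, 0], [0, 0, 0]],
  [1, [-8, -32, 0], [0, 0, 0]],
  [1, [-14, -41, 0], [0, 0, 0]],
  [1, [-22, -48, 0], [0, 0, 0]],
])

```text
clock: 4.37
tool_pos: [0.6591, 0.0665, 0.1121]
orientation: [-179.5, 0.3, -93.9]
force: [11.2, 7.8, -6.6]
opening: 0.0235
gripper_force: 30.0
```

Request:
step_arm([
  [1, [-10, -6, 0], [0, 0, 0]],
  [1, [-20, -9, 0], [0, 0, 0]],
  [1, [-31, -11, 0], [0, 0, 0]],
  [1, [-42, -10, 0], [0, 0, 0]],
  [1, [-53, -7, 0], [0, 0, 0]],
])

```text
clock: 4.78
tool_pos: [0.605, 0.0544, 0.112]
orientation: [-179.6, -0.1, -94.0]
force: [9.8, -11.6, -2.2]
opening: 0.0232
gripper_force: 30.0
```

Request:
step_arm([
  [1, [-9, 4, 0], [0, 0, 0]],
  [1, [-18, 11, 0], [0, 0, 0]],
  [1, [-25, 19, 0], [0, 0, 0]],
  [1, [-31, 29, 0], [0, 0, 0]],
  [1, [-34, 40, 0], [0, 0, 0]],
])

```text
clock: 5.2
tool_pos: [0.5679, 0.094, 0.1117]
orientation: [-179.9, -0.2, -94.0]
force: [1.5, -13.1, 5.6]
opening: 0.0232
gripper_force: 30.0
```

Request:
step_arm([
  [1, [-1, 10, 0], [0, 0, 0]],
  [1, [0, 21, 0], [0, 0, 0]],
  [1, [3, 32, 0], [0, 0, 0]],
  [1, [8, 42, 0], [0, 0, 0]],
  [1, [15, 50, 0], [0, 0, 0]],
])

```text
clock: 5.62
tool_pos: [0.5811, 0.1442, 0.1116]
orientation: [179.8, -0.2, -94.0]
force: [-8.8, -10.3, 12.5]
opening: 0.0228
gripper_force: 30.0
```

Request:
step_arm([
  [1, [9, 7, 0], [0, 0, 0]],
  [1, [18, 12, 0], [0, 0, 0]],
  [1, [29, 15, 0], [0, 0, 0]],
  [1, [40, 16, 0], [0, 0, 0]],
  [1, [51, 15, 0], [0, 0, 0]],
])

```text
clock: 6.03
tool_pos: [0.6318, 0.1608, 0.1116]
orientation: [179.8, -0.1, -94.0]
force: [-14.5, -4.1, 11.3]
opening: 0.0231
gripper_force: 30.0
```

Request:
step_arm([
  [1, [10, -4, 0], [0, 0, 0]],
  [1, [20, -9, 0], [0, 0, 0]],
  [1, [28, -16, 0], [0, 0, 0]],
  [1, [35, -25, 0], [0, 0, 0]],
  [1, [39, -35, 0], [0, 0, 0]],
])

```text
clock: 6.45
tool_pos: [0.6721, 0.1282, 0.1117]
orientation: [180.0, 0.1, -94.0]
force: [-11.1, 10.2, 7.8]
opening: 0.0233
gripper_force: 30.0
```

Request:
step_arm([
  [1, [2, -5, 0], [0, 0, 0]],
  [1, [3, -11, 0], [0, 0, 0]],
  [1, [4, -16, 0], [0, 0, 0]],
  [1, [4, -22, 0], [0, 0, 0]],
  [1, [3, -27, 0], [0, 0, 0]],
])

```text
clock: 6.87
tool_pos: [0.6764, 0.1027, 0.1119]
orientation: [-179.8, 0.3, -94.0]
force: [-3.2, 13.5, 3.1]
opening: 0.0229
gripper_force: 30.0
```

Request:
step_arm([
  [1, [-1, -6, 0], [0, 0, 0]],
  [1, [-2, -11, 0], [0, 0, 0]],
  [1, [-5, -16, 0], [0, 0, 0]],
  [1, [-7, -21, 0], [0, 0, 0]],
  [1, [-10, -25, 0], [0, 0, 0]],
])

```text
clock: 7.28
tool_pos: [0.6684, 0.0778, 0.112]
orientation: [-179.6, 0.3, -93.9]
force: [3.8, 10.4, -0.8]
opening: 0.0232
gripper_force: 30.0
```

Request:
step_arm([
  [1, [-4, -4, 0], [0, 0, 0]],
  [1, [-8, -8, 0], [0, 0, 0]],
  [1, [-12, -12, 0], [0, 0, 0]],
  [1, [-17, -15, 0], [0, 0, 0]],
  [1, [-22, -17, 0], [0, 0, 0]],
])

```text
clock: 7.7
tool_pos: [0.645, 0.057, 0.1118]
orientation: [-179.8, 0.0, -94.0]
force: [2.6, -2.1, 4.5]
opening: 0.0231
gripper_force: 30.0
```

Resistance has dropped. A hold will confirm it.

Request:
step_arm([
  [1, [0, 0, 0], [0, 0, 0]],
  [1, [0, 0, 0], [0, 0, 0]],
  [1, [0, 0, 0], [0, 0, 0]],
  [1, [0, 0, 0], [0, 0, 0]],
  [1, [0, 0, 0], [0, 0, 0]],
])

```text
clock: 8.12
tool_pos: [0.6449, 0.0568, 0.1118]
orientation: [-179.8, -0.0, -94.0]
force: [0.5, -2.2, 7.4]
opening: 0.0233
gripper_force: 30.0
```

Request:
step_arm([
  [0.7, [0, 0, 0], [0, 0, 0]],
  [0.5, [0, 0, 0], [0, 0, 0]],
  [0.5, [0, 0, 0], [0, 0, 0]],
  [0.5, [0, 0, 0], [0, 0, 0]],
  [0.5, [0, 0, 10], [0, 0, 0]],
])

```text
clock: 8.53
tool_pos: [0.6423, 0.057, 0.1176]
orientation: [179.8, -0.1, -94.0]
force: [-0.0, -0.2, -0.7]
opening: 0.0429
gripper_force: 0.0
```

Request:
step_arm([
  [0.5, [0, 0, 35], [0, 0, 0]],
  [0.5, [0, 0, 75], [0, 0, 0]],
  [0.5, [-10, -30, 90], [0, 0, 0]],
  [0.5, [-25, -65, 90], [0, 0, 0]],
  [0.5, [-40, -100, 90], [0, 0, 0]],
])

```text
clock: 8.95
tool_pos: [0.6042, -0.043, 0.2118]
orientation: [-179.8, 0.0, -93.9]
force: [0.6, -0.4, -1.2]
opening: 0.0436
gripper_force: 0.0
```

Request:
step_arm([
  [0.5, [-15, -37, 0], [0, 0, 0]],
  [0.5, [-30, -74, 0], [0, 0, 0]],
  [0.5, [-45, -111, 0], [0, 0, 0]],
  [0.5, [-60, -148, 0], [0, 0, 0]],
  [0.5, [-75, -185, 0], [0, 0, 0]],
])

```text
clock: 9.37
tool_pos: [0.5279, -0.2292, 0.2105]
orientation: [-180.0, -0.0, -94.0]
force: [0.1, -0.6, -0.0]
opening: 0.0442
gripper_force: 0.0
```

Request:
step_arm([
  [0.5, [-15, -37, 0], [0, 0, 0]],
  [0.5, [-30, -74, 0], [0, 0, 0]],
  [0.5, [-30, -74, 0], [0, 0, 0]],
  [0.5, [-30, -74, 0], [0, 0, 0]],
  [0.5, [-30, -74, 0], [0, 0, 0]],
])

```text
clock: 9.78
tool_pos: [0.4988, -0.3019, 0.21]
orientation: [-180.0, 0.0, -94.1]
force: [-0.5, -0.6, 0.5]
opening: 0.044
gripper_force: 0.0
```

Run:
```python
from h import *
A=ctrl.snapshot("top")[:,:,::-1];B=ctrl.snapshot("side")[:,:,::-1]
cv2.imwrite("pics/t2.png",A);cv2.imwrite("pics/s2.png",B)
A=A[150:225,195:345];B=B[160:285,240:400]
f=lambda a,w:cv2.resize(a,(w,int(w*a.shape[0]/a.shape[1])),interpolation=cv2.INTER_CUBIC)
A,B=f(A,420),f(B,380);h=max(A.shape[0],B.shape[0]);P=lambda a:cv2.copyMakeBorder(a,0,h-a.shape[0],0,0,0)
cv2.imwrite("pics/k2.png",np.hstack([P(A),P(B)]))
print(ctrl.get_obs()["tool_pos"])
# yellow mask
A=cv2.imread("pics/t2.png");m=cv2.inRange(cv2.cvtColor(A,cv2.COLOR_BGR2HSV),(18,150,90),(32,255,255));m[:150]=0;m[225:]=0;m[:,:195]=0;m[:,345:]=0
v,u=np.nonzero(m);print(u.min(),u.max(),v.min(),v.max(),len(u))
for c in range(u.min(),u.max()+1,4):print(c,v[u==c])
```

```text
[ 0.49935154 -0.30090096  0.20986295]
268 273 173 182 48
268 [175 176 177 178 179 180 181 182]
272 [175 176 177 178 179 180 181]
```

View pics/k2.png

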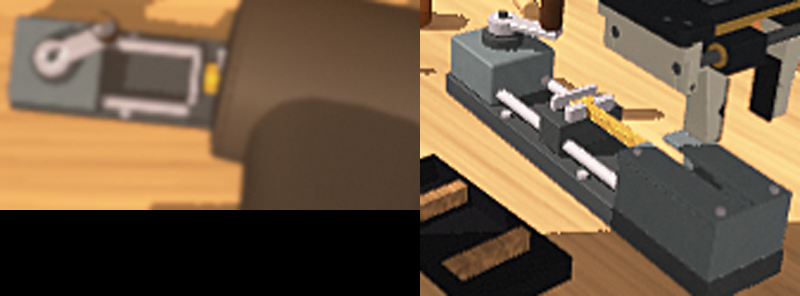

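k2: crank points back (knob at (105,30)), and the brass head is at (211,77), still in the fork. The side panel shows the bar level from fork (585,100) to the housing (640,140). Next I triangulate the bar and rails.

Run:
```python
from h import *
T=lambda x,y:(x/4.4+190-.4,y/4.4+145-.4)
S=lambda x,y:(x/4+200-.4,y/4+145-.4)
def tri(a,b):
    c1,d1=ray("top",a);c2,d2=ray("side",b)
    s=np.linalg.lstsq(np.c_[d1,-d2],c2-c1,rcond=None)[0];return c1+d1*s[0],c2+d2*s[1]
print("rail fork end",*tri(T(435,207),S(434,318)))
print("rail gear end",*tri(T(187,183),S(292,217)))
print("carr. left",*tri(T(435,224),S(432,358)))
for z in(.07,): print("head face0",plane("top",T(467,160),z),"now",plane("top",(267.5,178.5),z),plane("top",(273.5,178.5),z))
d=np.array([np.sin(np.radians(4.2)),np.cos(np.radians(4.2))])
h=plane("top",(267.5,178.3),.07)[:2]; print("mid",h-.075*d)
o=np.array([.6218,.107])-.185*d
print("origin",o,"fork-housing", o-.064*d, "centerline x at mid", )
print("proj mid side",proj("side",[*(h-.075*d),.07]), proj("side",[*(h-.005*d),.07]))
B=cv2.imread("pics/s2.png");m=cv2.inRange(cv2.cvtColor(B,cv2.COLOR_BGR2HSV),(18,150,90),(32,255,255));m[:180]=0;m[240:]=0;m[:,:290]=0;m[:,350:]=0
v,u=np.nonzero(m)
for c in range(u.min(),u.max()+1,3):print(c,v[u==c])
```

```text
rail fork end [ 0.57641379 -0.08338433  0.04602889] [ 0.56962077 -0.07766188  0.0452107 ]
rail gear end [0.58888641 0.06600979 0.0370097 ] [0.58441127 0.06941007 0.03686706]
carr. left [ 0.56812993 -0.0843239   0.02321631] [ 0.56579632 -0.08235012  0.02295483]
head face0 [ 0.6022086  -0.10087266  0.07      ] now [ 0.60720506 -0.02788762  0.07      ] [ 0.60750249 -0.04337296  0.07      ]
mid [ 0.60223072 -0.10267608]
origin [ 0.60825093 -0.07750318] fork-housing [ 0.60356369 -0.1413313 ] centerline x at mid
proj mid side [[327.70394077 214.73375391]] [[308.20542234 201.14142251]]
305 [202]
308 [202]
311 [200 201 202 203 204 205 206]
314 [205 206 207 208 209 210 211]
317 [208 209 210 211 212 213]
320 [209 210 211 212 213 214 215 216]
323 [211 212 213 214 215 216 217]
326 [213 214 215 217 218 219 220]
329 [215 216 217 218 219 220 221]
332 [218 219]
```

Request:
step_arm([
  [0.5, [17, 34, 0], [0, 0, 0]],
  [0.5, [35, 67, 0], [0, 0, 0]],
  [0.5, [52, 101, 0], [0, 0, 0]],
  [0.5, [70, 134, 0], [0, 0, 0]],
  [0.5, [87, 168, -10], [0, 0, 0]],
])

```text
clock: 10.3
tool_pos: [0.588, -0.1307, 0.2017]
orientation: [-179.8, -0.0, -93.9]
force: [0.6, -0.9, 0.7]
opening: 0.0435
gripper_force: 0.0
```

Request:
step_arm([
  [0.6, [17, 33, -20], [0, 0, 0]],
  [0.6, [17, 33, -50], [0, 0, 0]],
  [0.6, [17, 33, -80], [0, 0, 0]],
  [0.6, [17, 33, -100], [0, 0, 0]],
  [0.6, [17, 33, -110], [0, 0, 0]],
])

```text
clock: 10.72
tool_pos: [0.6014, -0.0987, 0.0865]
orientation: [179.7, -0.0, -93.9]
force: [0.7, -0.0, 0.4]
opening: 0.035
gripper_force: 0.0
```

Run:
```python
from h import *
B=ctrl.snapshot("side")[:,:,::-1][150:270,255:405]
cv2.imwrite("pics/k3.png",cv2.resize(B,(750,600),interpolation=cv2.INTER_CUBIC))
print(ctrl.get_obs()["tool_pos"])
```

```text
[ 0.6011284  -0.09917474  0.08589333]
```

View pics/k3.png

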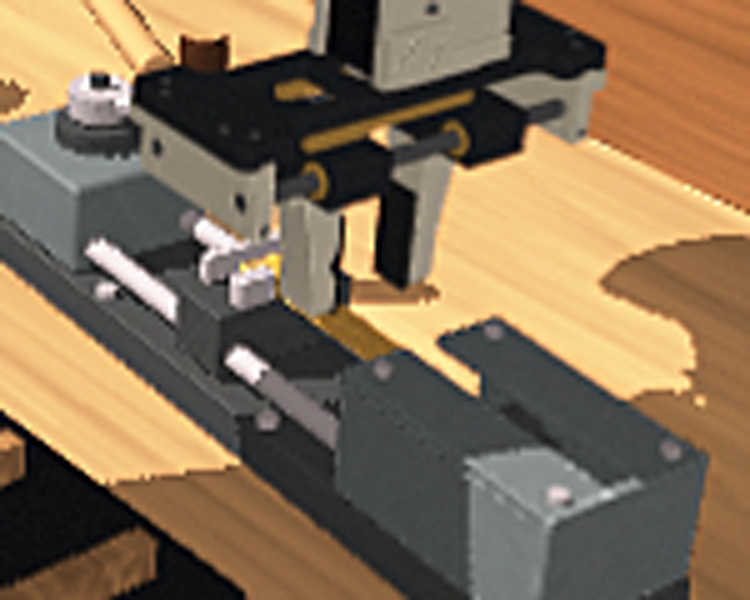

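k3: the fingers at (315,300) and (410,280) straddle the bar at (345,330), clear of the fork (250,270) and the housing (400,360). Next: lower and close.

Request:
step_arm([
  [0.6, [0, 0, -15], [0, 0, 0]],
  [0.6, [0, 0, -28], [0, 0, 0]],
  [0.6, [0, 0, -37], [0, 0, 0]],
  [0.6, [0, 0, -37], [0, 0, 0]],
  [0.6, [0, 0, -37], [0, 0, 0]],
])

```text
clock: 11.18
tool_pos: [0.6033, -0.1005, 0.0532]
orientation: [-180.0, -0.0, -94.0]
force: [1.4, -0.5, -0.1]
opening: 0.0353
gripper_force: 0.0
```

Request:
step_arm([
  [1, [0, 0, 0], [0, 0, 0]],
  [1, [0, 0, 0], [0, 0, 0]],
  [1, [0, 0, 0], [0, 0, 0]],
  [1, [0, 0, 0], [0, 0, 0]],
  [1, [0, 0, 0], [0, 0, 0]],
])

```text
clock: 11.6
tool_pos: [0.6033, -0.1007, 0.0531]
orientation: [-179.9, 0.0, -94.0]
force: [0.7, 0.1, 2.5]
opening: 0.0093
gripper_force: 30.0
```

Request:
step_arm([
  [1, [0, 0, 6], [0, 0, 0]],
  [1, [0, 0, 14], [0, 0, 0]],
  [1, [0, 0, 26], [0, 0, 0]],
  [1, [0, 0, 40], [0, 0, 0]],
  [1, [0, 0, 55], [0, 0, 0]],
])

```text
clock: 12.02
tool_pos: [0.6025, -0.1008, 0.1084]
orientation: [179.9, -0.0, -94.0]
force: [0.9, 1.0, -1.7]
opening: 0.0093
gripper_force: 30.0
```

Request:
step_arm([
  [1, [0, 0, 12], [0, 0, 0]],
  [1, [0, 0, 20], [0, 0, 0]],
  [1, [0, 0, 25], [0, 0, 0]],
  [1, [0, 0, 25], [0, 0, 0]],
  [1, [0, 0, 25], [0, 0, 0]],
])

```text
clock: 12.43
tool_pos: [0.6026, -0.1007, 0.1324]
orientation: [180.0, 0.0, -94.0]
force: [-0.7, 0.3, -1.7]
opening: 0.0098
gripper_force: 30.0
```

Run:
```python
from h import *
B=ctrl.snapshot("side")[:,:,::-1];cv2.imwrite("pics/s4.png",B)
cv2.imwrite("pics/k4.png",cv2.resize(B[120:270,220:410],(760,600),interpolation=cv2.INTER_CUBIC))
print(ctrl.get_obs()["tool_pos"],ctrl.get_obs()["moment"])
```

```text
[ 0.60240439 -0.10065703  0.13193285] [ 0.0300326  -0.02604312 -0.02320674]
```

View pics/k4.png

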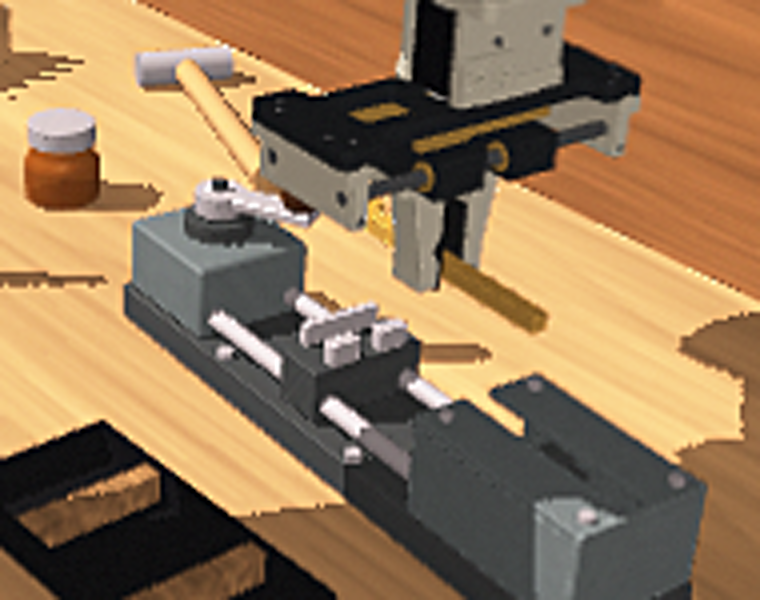

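Run:
```python
from h import *
for z in(.140,.144,.149):print(plane("side",(355.4,200.5),z))
for y in(-.178,-.175):print(proj("side",[.602-.0735*(-.1-y)*1,y,.144]))
print(proj("side",[.6024,-.1007,.144]))
B=ctrl.snapshot("top")[:,:,::-1];cv2.imwrite("pics/t4.png",B)
m=cv2.inRange(cv2.cvtColor(B,cv2.COLOR_BGR2HSV),(18,120,70),(32,255,255));m[:150]=0;m[225:]=0;m[:,:220]=0;m[:,370:]=0
v,u=np.nonzero(m);print(len(u),u.min() if len(u) else 0,u.max() if len(u) else 0)
```

```text
[ 0.59995015 -0.17652784  0.14      ]
[ 0.59433179 -0.18125514  0.144     ]
[ 0.58730883 -0.18716426  0.149     ]
[[354.87531911 199.55865523]]
[[353.84618596 198.92049233]]
[[329.95050029 183.97167622]]
531 225 369
```

Request:
step_arm([
  [1, [-25, 5, 0], [0, 0, 0.02]],
  [1, [-55, 12, 0], [0, 0, 0.04]],
  [1, [-88, 19, 0], [0, 0, 0.06]],
  [1, [-120, 26, 0], [0, 0, 0.08]],
  [1, [-150, 32, 0], [0, 0, 0.09]],
])

```text
clock: 12.95
tool_pos: [0.4506, -0.0687, 0.1315]
orientation: [179.9, -0.0, -88.8]
force: [-0.4, 0.3, 0.3]
opening: 0.0093
gripper_force: 30.0
```

Request:
step_arm([
  [1, [-14, 3, 0], [0, 0, 0]],
  [1, [-19, 4, -10], [0, 0, 0]],
  [1, [-19, 4, -30], [0, 0, 0]],
  [1, [-19, 4, -50], [0, 0, 0]],
  [1, [-19, 4, -60], [0, 0, 0]],
])

```text
clock: 13.37
tool_pos: [0.4324, -0.0649, 0.0706]
orientation: [179.9, -0.0, -88.9]
force: [-0.2, 0.1, -1.9]
opening: 0.0096
gripper_force: 30.0
```

Request:
step_arm([
  [1, [0, 0, -5], [0, 0, 0]],
  [1, [0, 0, -10], [0, 0, 0]],
  [1, [0, 0, -10], [0, 0, 0]],
  [1, [0, 0, -10], [0, 0, 0]],
  [1, [0, 0, -10], [0, 0, 0]],
])

```text
clock: 13.78
tool_pos: [0.4344, -0.0646, 0.0631]
orientation: [-180.0, 0.0, -88.8]
force: [0.8, 0.2, -1.2]
opening: 0.0093
gripper_force: 30.0
```

Run:
```python
from h import *
A=ctrl.snapshot("top")[:,:,::-1][200:280,225:345]
B=ctrl.snapshot("side")[:,:,::-1][180:310,190:340]
f=lambda a,w:cv2.resize(a,(w,int(w*a.shape[0]/a.shape[1])),interpolation=cv2.INTER_CUBIC)
A,B=f(A,300),f(B,500);h=B.shape[0]
cv2.imwrite("pics/k5.png",np.hstack([cv2.copyMakeBorder(A,0,h-A.shape[0],0,0,0),B]))
o=ctrl.get_obs();print(o["tool_pos"],o["orientation"])
```

```text
[ 0.4343466  -0.06461278  0.06311128] [-1.79934265e+02  1.49447578e-02 -8.88537256e+01]
```

View pics/k5.png

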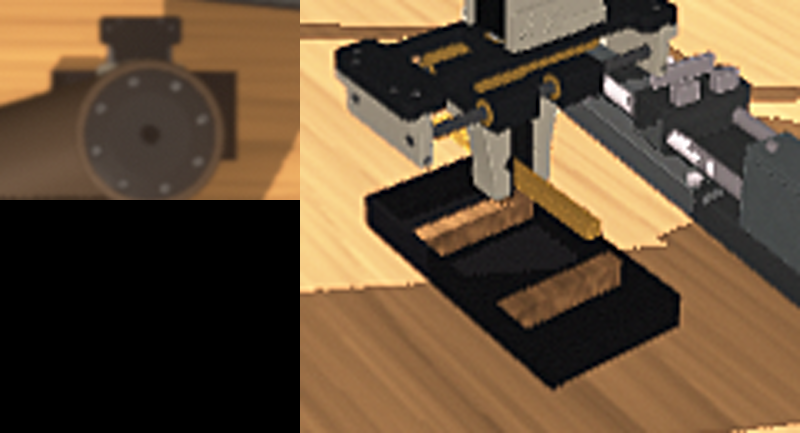

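k5: the bar (tail at (600,230)) hangs parallel over the black tray's corks at (475,225) and (560,290). Next: lower.

Request:
step_arm([
  [1, [0, 0, -12], [0, 0, 0]],
  [1, [0, 0, -24], [0, 0, 0]],
  [1, [0, 0, -34], [0, 0, 0]],
  [1, [0, 0, -40], [0, 0, 0]],
  [1, [0, 0, -42], [0, 0, 0]],
])

```text
clock: 14.3
tool_pos: [0.4336, -0.0648, 0.0201]
orientation: [180.0, -0.0, -88.9]
force: [-0.1, -1.1, -1.4]
opening: 0.0096
gripper_force: 30.0
```

Request:
step_arm([
  [1, [0, 0, 0], [0, 0, 0]],
  [1, [0, 0, -1], [0, 0, 0]],
  [1, [0, 0, -2], [0, 0, 0]],
  [1, [0, 0, -3], [0, 0, 0]],
  [1, [0, 0, -3], [0, 0, 0]],
])

```text
clock: 14.72
tool_pos: [0.434, -0.0647, 0.0177]
orientation: [-180.0, 0.0, -88.9]
force: [0.4, -1.1, -1.4]
opening: 0.0094
gripper_force: 30.0
```

Request:
step_arm([
  [1, [0, 0, -1], [0, 0, 0]],
  [1, [0, 0, -2], [0, 0, 0]],
  [1, [0, 0, -3], [0, 0, 0]],
  [1, [0, 0, -3], [0, 0, 0]],
  [1, [0, 0, -3], [0, 0, 0]],
])

```text
clock: 15.13
tool_pos: [0.434, -0.0647, 0.0151]
orientation: [-180.0, -0.0, -88.8]
force: [-2.9, 1.3, 8.5]
opening: 0.0094
gripper_force: 30.0
```

Contact. Release gently.

Request:
step_arm([
  [0.85, [0, 0, 0], [0, 0, 0]],
  [0.75, [0, 0, 0], [0, 0, 0]],
  [0.75, [0, 0, 0], [0, 0, 0]],
  [0.75, [0, 0, 0], [0, 0, 0]],
  [0.75, [0, 0, 0], [0, 0, 0]],
])

```text
clock: 15.55
tool_pos: [0.4339, -0.0647, 0.0145]
orientation: [180.0, -0.0, -88.9]
force: [0.1, 0.6, 0.7]
opening: 0.0216
gripper_force: 0.0
```

Request:
step_arm([
  [0.75, [0, 0, 10], [0, 0, 0]],
  [0.75, [0, 0, 30], [0, 0, 0]],
  [0.75, [0, 0, 60], [0, 0, 0]],
  [0.75, [0, 0, 100], [0, 0, 0]],
  [0.75, [0, 0, 140], [0, 0, 0]],
])

```text
clock: 15.97
tool_pos: [0.4329, -0.065, 0.1556]
orientation: [179.9, -0.0, -88.9]
force: [1.5, 0.8, -0.1]
opening: 0.0216
gripper_force: 0.0
```

Request:
step_arm([
  [0.75, [0, -20, 40], [0, 0, 0]],
  [0.75, [0, -50, 60], [0, 0, 0]],
  [0.75, [0, -90, 60], [0, 0, 0]],
  [0.75, [0, -130, 60], [0, 0, 0]],
  [0.75, [0, -170, 60], [0, 0, 0]],
])

```text
clock: 16.38
tool_pos: [0.4338, -0.2362, 0.2155]
orientation: [-179.9, -0.0, -88.8]
force: [0.8, 0.4, -0.8]
opening: 0.022
gripper_force: 0.0
```

Request:
step_arm([
  [0.75, [0, -40, 0], [0, 0, 0]],
  [0.75, [0, -60, 0], [0, 0, 0]],
  [0.75, [0, -60, 0], [0, 0, 0]],
  [0.75, [0, -60, 0], [0, 0, 0]],
  [0.75, [0, -60, 0], [0, 0, 0]],
])

```text
clock: 16.8
tool_pos: [0.4335, -0.2944, 0.2142]
orientation: [180.0, 0.0, -88.9]
force: [-0.2, 0.1, -0.1]
opening: 0.022
gripper_force: 0.0
```

Run:
```python
from h import *
A=ctrl.snapshot("top")[:,:,::-1][140:280,190:370]
B=ctrl.snapshot("side")[:,:,::-1][150:310,200:360]
f=lambda a,w:cv2.resize(a,(w,int(w*a.shape[0]/a.shape[1])),interpolation=cv2.INTER_CUBIC)
A,B=f(A,350),f(B,450);h=B.shape[0]
cv2.imwrite("pics/k6.png",np.hstack([cv2.copyMakeBorder(A,0,h-A.shape[0],0,0,0),B]))
o=ctrl.get_obs();print(o["clock"],o["tool_pos"],o["force"])
```

```text
16.9 [ 0.43389217 -0.29383554  0.2145801 ] [-0.76238584 -0.00588778  0.17306398]
```

View pics/k6.png

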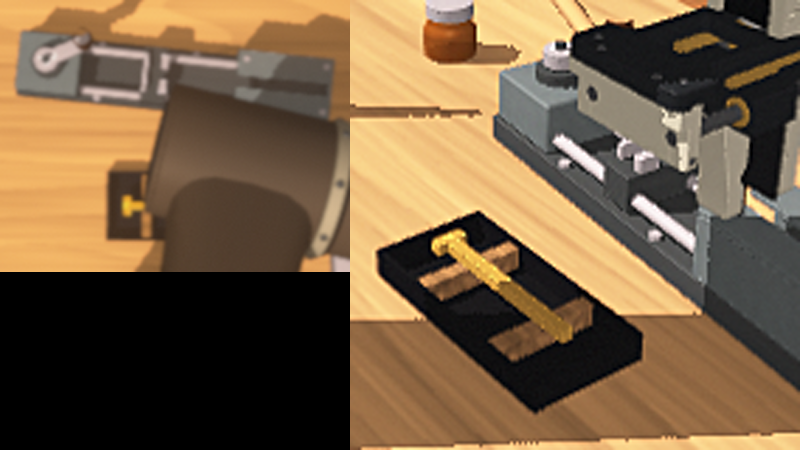

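k6: the bar lies across both corks, head at (445,242), tail at (568,335). Next I check how well it is centred.

Run:
```python
from h import *
t=plane("side",(277.3,268.5),.03);h=plane("side",(234,236),.03);print(t,h,(t+h)/2,np.linalg.norm(t-h))
# corks in side: centres of top faces
for p in((470,270),(542,325)):print(plane("side",((p[0]-350)/450*160+200,p[1]/450*160+150),.022))
ctrl.close_job()
```

```text
[ 0.43078958 -0.14662415  0.03      ] [ 0.42477632 -0.00294235  0.03      ] [ 0.42778295 -0.07478325  0.03      ] 0.1438075731119116
[ 0.42524314 -0.0351604   0.022     ]
[ 0.4285537  -0.12061844  0.022     ]
the job is handed in; nothing more can be done
```

The job is handed in: I stopped cranking at about 10.5 rad when the resistance dropped, let go, then lifted the bar out and laid it across both cork rests in the black tray. The last picture shows it resting there, about centred, at 16.9 s on the clock with the arm clear; no result came back from the judging.

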